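Latch the locksmith's kit case

ROBOT

A 6-joint arm with a two-finger parallel gripper is mounted at the origin on the work surface. World frame = base frame: x ahead of the robot, y to its left, z up, the work surface at z = 0. Lengths are in mm, angles in rad, forces in N, time in s.
With the tool pointing down it reaches from about 350 to 850 mm from the base axis. Payload 8.1 kg.
Tool frame: the origin (TCP) lies midway between the tips of the shut fingers; the grasp point (between the pads) lies 19 mm behind it (robot.tcp_to_grasp is the distance from the TCP to the grasp point, in mm); z points along the fingers, y is the line along which they close (so a half turn about z gives the same grasp; the last joint's range is limited). The gripper opens to 93 mm and grips with 3 to 60 N. Pads are 15 mm wide; open, the fingers measure 128 mm over their backs; the gripper's body (75 mm by 188 mm) begins 65 mm behind the grasp point.
Start: joints at [-1.427, 0.13, 1.488, -0, 1.523, -0.085], TCP at [136.106, -584.363, 218.635] pointing down, gripper open.
Joint ranges: [-2.96, 2.96], [-0.89, 2.26], [0.02, 2.5], [-1.34, 4.48], [0, 2.73], [-2.66, 2.66]. Speed limits (rad/s): [2.39, 2.39, 2.79, 3.14, 3.14, 3.14].

INTERFACE

Orientations are given as a unit quaternion [w, x, y, z].
In Python, from plant import robot gives the robot as it stands.
- The arm moves only by the tool drive_tool, never from a script. Its argument "series" is a list of rows, each an object of numbers: "grip": the opening, from 0 (shut) to 1 (fully open); "x", "y", "z": the shift along the tool's x, y, z in mm; "yaw": the turn about the tool's z in degrees. A call has 1 to 5 rows; each row shifts and turns the commanded pose from where the row before left it, along the tool's axes as they then stand; what a row does not reach is not made up. A row lasts 1/8 s, in which the tool goes at most 62.5 mm and 10.7 degrees, less where a joint would pass 70% of its speed; a pose out of reach is approached as far as the arm can. A call with a gripper value outside its range is refused whole. The fingers move at their own pace and stop on an object; "grip_force" is the grip in N (left out, the last holds). Time passes only in rows, so rows that do not move let the fingers close. It gives the time, the measured TCP pose, the force, the opening and the grip force at its end, in the units of the state.
- robot.observe(): the state, without advancing time (a new reading comes with each control period).
- robot.grab_frame(name): name is "side" or "top" or "wrist"; returns the picture (420x560x3 uint8, red, green, blue); there is no depth.
- robot.get_calibration(name): a dict with "K" (3x3 intrinsics, pixels), "k1" (the pictures are not rectified: a ray, as slopes to the right and down, at radius r is drawn at 1 + k1 r^2 times it, then the intrinsics apply), "extrinsics" (4x4, takes a point from camera to world coordinates). Camera axes: x right, y up, looking along -z (the intrinsics and any distortion apply to the point x, -y, -z); pixel columns grow to the right and rows downward; lengths in mm; the calibration is good to about 2 mm. A picture is of the moment at which its call begins: read the wrist's pose just before it. get_calibration takes no time and is no camera call; for the wrist camera it gives the pose at the moment of the call.
- robot.sign_off(): hands the job in; it is judged then, once.
The state is a dict: "time_s": time; "joint_pos": joint angles; "dq": joint speeds; "effort": joint torques, N m; "eef_pos": TCP position; "ee_rot": TCP orientation; "wrist_force": force on the tool from outside, world axes, zero at the start; "torque": the same for the moment, N m; "grip_width": opening from 0.0 (shut) to 1.0 (fully open); "finger_force": force on a finger pad.
Only numpy, scipy, OpenCV 4.12 (cv2) and the standard library are available. Lean on these libraries where they do the work, as an engineer would, in place of code of your own. Each camera call takes 0.05 s, during which the arm holds its last target. There are 200 camera calls.

TASK

The blue steel kit case standing in its bracket on the key-cutting bench is ajar. Gently push its lid up against the rubber seal, hook the cross bar of the latch's spring bail into the keeper's groove on top of the lid, feeling for the groove without forcing the bail and drawing the bar back under the lip, and then throw the red-padded lever over centre until it lies flat and the case is drawn shut. Leave the other things on the bench where they are.

Things in the scene. Friction and masses are not known exactly. Their poses are not given: they have to be found in the camera images.
- case: Rear half of the blue steel kit case, fixed in its bracket: 230 mm wide (y), 60 mm deep, top face at z = 150 mm, standing upright on its hinged edge. Origin on the bench under the middle of the split between the halves; x points from the split into this half (away from the robot at yaw 0), z up. A draw latch (lever and wire bail) sits on its top, moving in the plane y = 0.
- lid_angle (a joint): Opening of the lid (front shell, robot's side), rad; 0 = rims touching. Hinged along y at case x = 0, z = 10 mm: its top leans to -x when open. The stiff hinge holds it where left (2 to 5 N at the top edge moves it). From about 0.053 down it presses on a rubber seal (about 1 N more per mm at the top edge); let go, it springs back to about 0.04. Latched it reads under 0.02.
- lid: The lid: blue shell 45 mm deep, 230 mm wide, 0.4 to 0.6 kg, top face level with the case's when shut. Origin on its hinge axis; axes as the case's when shut. The keeper is on its top, in the middle. Over 30 N from the robot dents it.
- lid_edge (a point): Middle of the lid's outer (robot side) top edge; the lid's face drops straight down from it.
- keeper (a point): Nominal axis of a bar on the groove floor (lid axes), 11.6 mm above the lid. Keeper: aluminium block 30 mm long (x), 22 mm wide, flat top 5.6 mm above this. Its groove along y, 4.7 mm wide at the top, 7.2 mm deep, runs 2.2 mm farther under a lip on the latch side (+x). Clamped in slots, the block really sits up to 6.5 mm off along x: feel for the groove; a bar on the block's top is 7.2 mm high.
- bail: Spring bail: two 4 mm rods, 36 mm over both, 62 mm long, pinned to the lever, with a 3.2 mm cross bar (y) 40.3 mm from the pins. The bar turns freely, slides outwards on the rods against springs (5 N/mm), and has black end caps 9 mm thick, 48 mm wide over both, to pinch. Origin midway between the pins, rods along its -x. Starts upright or leaning back. Over 15 N on lid or keeper bends it.
- bail_bar (a point): Middle of the bail's cross bar, on its axis. Friction at the pins holds the bail up to about 35 degrees either side of upright; beyond that it falls over. In the groove, pull the bar towards the latch (+x) until it stops under the lip, or the lever's upward pull lifts it out.
- lever_pivot (a point): Axis of the lever's pivot, along y: case x = 14 mm, z = 162 mm. The bail's pins sit on the lever 15 mm from this axis, at lever_angle - 0.21 rad above the case's +x.
- lever_angle (a joint): Lever angle, rad: 0 = shut, flat, pointing along case +x; pi/2 = upright; 2.6 = stop, leaning over the lid. Light friction holds it. Bail hooked, it stands at 1.3 to 2.5; pushing it down draws the lid in against up to about 15 N at 38 mm from the pivot; below about 0.2 it is over centre and goes down by itself or with a light push to 0.
- lever: The lever: steel plate 24 mm wide, 4 mm thick, with a red pad, reaching 48 mm from the pivot. Origin on the pivot; x runs along the plate, z out of its padded face, whose surface is 7 mm off the pivot. That face looks up when shut and to the lid's side (-x) when upright. Over 40 N from the fingers bends it.
- lever_tip (a point): End of the lever's padded face: 44 mm from the pivot along the lever's x, 7 mm off along its z.
- padlock: Brass padlock lying on the bench, bystander.
- lock_cylinder: Brass lock cylinder, 62 mm, bystander.
- brush: Chip brush with a blue handle, 200 mm, bystander.
- screwdriver: Red screwdriver, 190 mm, bystander.
- programmer: Handheld key programmer, black and orange, 150 x 80 x 30 mm, bystander.
- key_bunch: Bunch of keys on a ring lying flat, about 130 x 100 mm, bystander.
- blank_tray: Red tray of key blanks, 100 x 130 x 35 mm, bystander.
- oil_bottle: White oil bottle, 44 mm across, 110 mm tall, bystander.

How it is judged:
By the outcome, as a careful person would: the job done as asked, in the order asked, and still so for the second after the job is handed in, with the robot touching nothing.
It also fails if it takes over 70 s, if anything falls off the work surface, if the arm or the gripper's body presses on something with over 40 N, if the wrist force passes 120 N, or if a joint passes its speed limit or range.

## Working session

There is one attempt and no reset: what is moved stays moved. The work goes in short steps, Python scripts to look and compute and a tool call to move; the robot and the scene stay as the last step left them, time stands still between calls to the robot, and variables do not carry over. Pictures are saved under pics/ and viewed, at most 10 in all, crops included, and the job is handed in when it is done.

Besides the shell and the picture viewer there is one more tool, called as name(argument=value, ...) on one line, values as JSON. drive_tool: Moves the arm, as the interface text tells. Its arguments: {"type":"object","properties":{"series":{"type":"array"},"grip_force":{"type":"number"}},"required":["series"]}

```bash
ls; mkdir -p pics; python3 - <<'E'
from plant import robot
import cv2, numpy as np
s=robot.observe(); print(s)
for n in ["side","top"]:
    c=robot.get_calibration(n); print(n,c)
    cv2.imwrite(f"pics/{n}0.png",robot.grab_frame(n)[:,:,::-1])
E
```

```text
pics
{'time_s': 0.0, 'joint_pos': array([-1.42739707e+00,  1.31145259e-01,  1.48926709e+00,  2.20385703e-05,
        1.52301716e+00, -8.54291173e-02]), 'dq': array([ 0.00059412,  0.00098369, -0.00035738, -0.00033905,  0.00057976,
       -0.00187822]), 'effort': array([ 2.02756033e-03, -5.59851766e+01, -4.91746402e+01,  7.67280464e-02,
        3.58639914e-02, -1.27959042e-04]), 'eef_pos': array([ 136.0329183 , -583.78944635,  217.60365929]), 'ee_rot': array([-9.18360980e-04,  9.93461476e-01,  1.14164145e-01, -1.56153677e-05]), 'wrist_force': array([-0.01561065,  0.75073078, -0.31103768]), 'torque': array([0.05604186, 0.03636798, 0.02998917]), 'finger_force': 0.0, 'grip_width': 1.001190183381658}
side {'K': array([[521.11326451,   0.        , 283.42087675],
       [  0.        , 521.11326451, 211.86263202],
       [  0.        ,   0.        ,   1.        ]]), 'k1': 0.044822212294679906, 'extrinsics': array([[-9.88479445e-01,  1.03808202e-01, -1.10146466e-01,
         3.64326677e+02],
       [-1.51345247e-01, -6.86244194e-01,  7.11451701e-01,
         1.21694216e+03],
       [-1.73285086e-03,  7.19925526e-01,  6.94049158e-01,
         1.31075846e+03],
       [ 0.00000000e+00,  0.00000000e+00,  0.00000000e+00,
         1.00000000e+00]])}
top {'K': array([[544.23702553,   0.        , 275.75478054],
       [  0.        , 544.23702553, 210.36930976],
       [  0.        ,   0.        ,   1.        ]]), 'k1': -0.04211396582145486, 'extrinsics': array([[-1.69643239e-02,  9.87094499e-01, -1.59237753e-01,
         3.15841438e+02],
       [-9.99814504e-01, -1.81997302e-02, -6.30300602e-03,
         2.29535528e+01],
       [-9.11974671e-03,  1.59101289e-01,  9.87220143e-01,
         1.54625379e+03],
       [ 0.00000000e+00,  0.00000000e+00,  0.00000000e+00,
         1.00000000e+00]])}
```

```bash
python3 - <<'E'
import cv2,numpy as np
for n in ["side","top"]:
    a=cv2.imread(f"pics/{n}0.png"); cv2.imwrite(f"pics/{n}0b.png",cv2.resize(a,(800,600)))
E
```

```text
(no output)
```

View pics/top0.png

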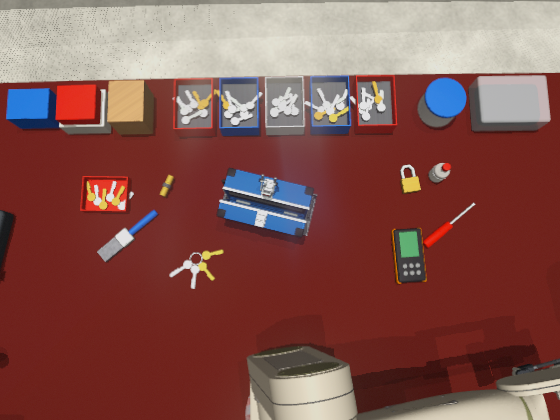

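View pics/side0.png

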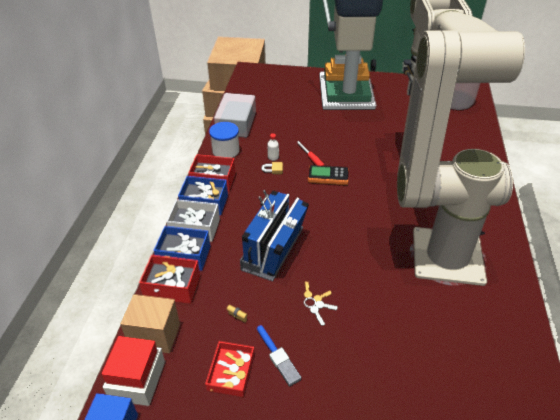

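The top view shows the case around (267,203), rear half at the top and the lid below it, turned slightly. The lever and bail are near (268,186) and the keeper near (261,218). The side view shows the case near (275,233). I'll zoom in on both.

```bash
python3 - <<'E'
import cv2,numpy as np
t=cv2.imread("pics/top0.png")[160:245,210:325]; s=cv2.imread("pics/side0.png")[185:285,232:317]
t=cv2.resize(t,None,fx=4,fy=4,interpolation=cv2.INTER_CUBIC); s=cv2.resize(s,None,fx=4,fy=4,interpolation=cv2.INTER_CUBIC)
o=np.zeros((400,800,3),np.uint8); o[:340,:460]=t; o[:400,460:800]=s
cv2.imwrite("pics/z0.png",o)
E
```

```text
(no output)
```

View pics/z0.png

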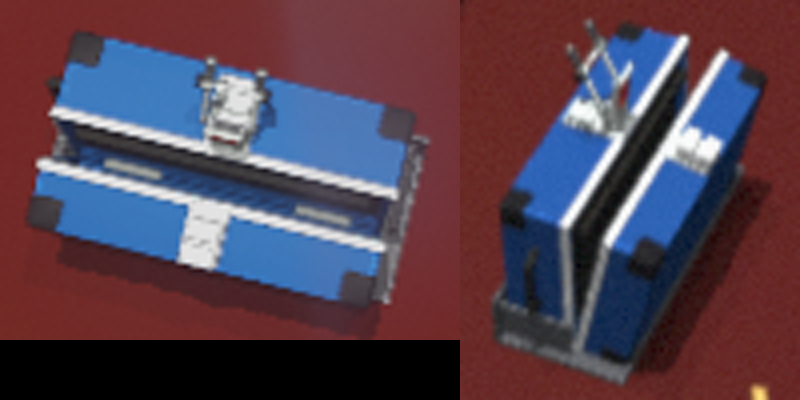

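```bash
cat > h.py <<'E'
import numpy as np, cv2
def proj(P,c):
    P=np.atleast_2d(P).astype(float); E=np.linalg.inv(c["extrinsics"]); q=P@E[:3,:3].T+E[:3,3]
    a=np.c_[q[:,0],-q[:,1]]/-q[:,2:]
    a=a*(1+c["k1"]*(a**2).sum(1,keepdims=True))
    return a@c["K"][:2,:2].T+c["K"][:2,2]
def case2w(P,p):  # p=x,y,yaw
    P=np.atleast_2d(P).astype(float); C,S=np.cos(p[2]),np.sin(p[2])
    return np.c_[p[0]+C*P[:,0]-S*P[:,1],p[1]+S*P[:,0]+C*P[:,1],P[:,2]]
def lid2c(P,a):   # lid point (axes of case, origin hinge at z=10) -> case
    P=np.atleast_2d(P).astype(float); C,S=np.cos(a),np.sin(a)
    return np.c_[C*P[:,0]-S*P[:,2],P[:,1],10+S*P[:,0]+C*P[:,2]]
E
python3 - <<'E'
from h import *; from plant import robot
from scipy.optimize import least_squares
ct,cs=robot.get_calibration("top"),robot.get_calibration("side")
R=[[0,115,150],[0,-115,150],[60,115,150],[60,-115,150]]
L=[[0,115,140],[0,-115,140],[-45,115,140],[-45,-115,140]]
T=lambda l:np.array(l)/4+[210,160]
S=lambda l:(np.array(l)-[460,0])/4+[232,185]
rt,lt=T([[52,112],[397,197],[74,33],[414,112]]),T([[38,160],[386,248],[30,228],[378,303]])
rs,ls=S([[567,225],[686,38],[503,198],[622,22]]),S([[608,240],[725,52],[655,262],[764,75]])
def f(p):
    Rw=case2w(R,p); Lw=case2w(lid2c(L,p[3]),p)
    return np.r_[(proj(Rw,ct)-rt).ravel(),(proj(Lw,ct)-lt).ravel(),(proj(Rw,cs)-rs).ravel(),(proj(Lw,cs)-ls).ravel()]
r=least_squares(f,[550,0,0,.2],x_scale=[100,100,.1,.1],loss='soft_l1'); print(r.x); print(f(r.x).reshape(-1,2).round(1).tolist())
E
```

```text
[ 5.70944315e+02  5.61875274e+01 -2.51253071e-01  2.05867108e-01]
[[0.6, 1.3], [-0.0, 0.0], [0.7, -0.7], [0.9, -0.8], [1.5, -0.1], [0.2, -2.0], [-0.3, -0.3], [-1.7, 1.1], [1.0, 0.7], [0.5, 0.5], [-0.8, 1.8], [-0.0, -0.1], [-0.6, 0.4], [-1.3, -0.0], [1.1, 1.2], [1.3, -0.2]]
```

drive_tool(series=[{"grip": 0, "yaw": 9.17}, {"grip": 0, "yaw": 9.17}, {"grip": 0, "yaw": 9.17}, {"grip": 0, "x": 12, "y": -60, "z": -10}, {"grip": 0, "x": 12, "y": -60, "z": -10}], grip_force=15)

```text
$.series[0]: bad value
```

drive_tool(series=[{"x": 12, "y": -60}, {"x": 12, "y": -60}, {"x": 12, "y": -60}, {"x": 12, "y": -60}, {"x": 12, "y": -60}])

```text
$.series[0]: bad value
```

drive_tool(series=[{"x": 12, "y": -60}, {"x": 12, "y": -60}, {"x": 12, "y": -60}, {"x": 12, "y": -60}, {"x": 12, "y": -60}])

```text
$.series[0]: bad value
```

```bash
cat >> h.py <<'E'
def tool_shift(s,target):
    from scipy.spatial.transform import Rotation as Ro
    q=s["ee_rot"]; return (Ro.from_quat([q[1],q[2],q[3],q[0]]).inv().apply(np.array(target)-s["eef_pos"])).round(1)
def w2case(P,p):
    P=np.atleast_2d(P).astype(float); d=P[:,:2]-p[:2]; C,S=np.cos(p[2]),np.sin(p[2])
    return np.c_[C*d[:,0]+S*d[:,1],-S*d[:,0]+C*d[:,1],P[:,2]]
CP=np.array([570.94,56.19,-0.25125])
E
python3 - <<'E'
from h import *; from plant import robot
s=robot.observe(); print(s["time_s"],s["eef_pos"],s["ee_rot"],s["grip_width"],w2case(s["eef_pos"],CP))
c=robot.get_calibration("wrist"); print(c)
print("shift to push-pre",tool_shift(s,case2w([-107,0,118],CP)[0]))
E
```

```text
0.1 [ 136.05809118 -583.85785792  217.70494289] [-7.99799598e-04  9.93462427e-01  1.14156763e-01 -1.20668948e-05] 0.999380770515119 [[-262.10222675 -728.07002259  217.70494289]]
{'K': array([[368.1577408 ,   0.        , 277.81467291],
       [  0.        , 368.1577408 , 204.58040265],
       [  0.        ,   0.        ,   1.        ]]), 'k1': -0.09787799964066543, 'extrinsics': array([[ 2.26846404e-01,  9.29688620e-01,  2.90206442e-01,
         2.17855646e+02],
       [-9.73930139e-01,  2.16814071e-01,  6.67213845e-02,
        -5.63870322e+02],
       [-8.90728248e-04, -2.97776307e-01,  9.54635259e-01,
         3.84391481e+02],
       [ 0.00000000e+00,  0.00000000e+00,  0.00000000e+00,
         1.00000000e+00]])}
shift to push-pre [ 473.8 -574.   100.7]
```

drive_tool(series=[{"grip": 0, "x": 0, "y": 0, "z": 0, "yaw": 9.17}, {"grip": 0, "x": 0, "y": 0, "z": 0, "yaw": 9.17}, {"grip": 0, "x": 0, "y": 0, "z": 0, "yaw": 9.17}, {"grip": 0, "x": 12, "y": -60, "z": -10, "yaw": 0}, {"grip": 0, "x": 12, "y": -60, "z": -10, "yaw": 0}], grip_force=15)

```text
time_s: 0.72
eef_pos: [189.3, -472.5, 237.5]
ee_rot: [-0.001, 0.992, -0.126, -0.0]
wrist_force: [1.5, 0.2, 0.3]
grip_width: 0.515
finger_force: 0.0
```

drive_tool(series=[{"grip": 0, "x": 12, "y": -60, "z": 0, "yaw": 0}, {"grip": 0, "x": 12, "y": -60, "z": 0, "yaw": 0}, {"grip": 0, "x": 12, "y": -60, "z": 0, "yaw": 0}, {"grip": 0, "x": 12, "y": -60, "z": 0, "yaw": 0}, {"grip": 0, "x": 12, "y": -60, "z": 0, "yaw": 0}])

```text
time_s: 1.35
eef_pos: [322.2, -196.6, 238.4]
ee_rot: [0.0, 0.992, -0.126, 0.0]
wrist_force: [1.0, -0.6, -0.8]
grip_width: 0.016
finger_force: 0.0
```

drive_tool(series=[{"grip": 0, "x": 12, "y": -60, "z": 0, "yaw": 0}, {"grip": 0, "x": 12, "y": -60, "z": 0, "yaw": 0}, {"grip": 0, "x": 12, "y": -60, "z": 0, "yaw": 0}, {"grip": 0, "x": 12, "y": -60, "z": 0, "yaw": 0}, {"grip": 0, "x": 12, "y": -60, "z": 0, "yaw": 0}])

```text
time_s: 1.98
eef_pos: [455.0, 79.3, 238.5]
ee_rot: [0.0, 0.992, -0.125, 0.0]
wrist_force: [0.9, -1.0, 0.4]
grip_width: 0.003
finger_force: 0.0
```

```bash
python3 - <<'E'
from h import *; from plant import robot
s=robot.observe(); print(s["time_s"],s["eef_pos"],s["grip_width"],w2case(s["eef_pos"],CP),s["wrist_force"])
c=robot.get_calibration("wrist"); np.save("w1.npy",c["extrinsics"])
cv2.imwrite("pics/w1.png",robot.grab_frame("wrist")[:,:,::-1])
print("shift to push-pre",tool_shift(s,case2w([-107,0,118],CP)[0]), proj(case2w([[0,0,150],[14,0,162]],CP),c))
E
```

```text
1.975 [455.0123548   79.31292769 238.46565969] 0.0029314942372962835 [[-118.03650101   -6.42441715  238.46565969]] [ 0.8667306  -0.96098161  0.42211257]
shift to push-pre [ 11.   -6.4 120.5] [[269.90457714  36.66935256]
 [269.42495003   9.97141485]]
```

View pics/w1.png

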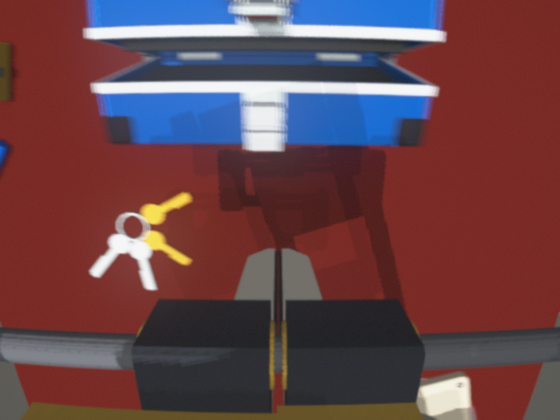

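The frame is slightly blurred. It shows the lid rim at row 90, the keeper at (263,95–150) and the latch cut off at the top edge. I'll descend and push the lid first.

drive_tool(series=[{"grip": 0, "x": 5, "y": -5, "z": 40, "yaw": 0}, {"grip": 0, "x": 5, "y": 0, "z": 40, "yaw": 0}, {"grip": 0, "x": 0, "y": 0, "z": 32, "yaw": 0}, {"grip": 0, "x": 0, "y": 0, "z": 0, "yaw": 0}])

```text
time_s: 2.52
eef_pos: [462.9, 79.4, 123.6]
ee_rot: [0.001, 0.992, -0.125, -0.003]
wrist_force: [-0.2, -0.3, 0.2]
grip_width: 0.002
finger_force: 0.0
```

drive_tool(series=[{"grip": 0, "x": 10, "y": 0, "z": 0, "yaw": 0}, {"grip": 0, "x": 6, "y": 0, "z": 0, "yaw": 0}, {"grip": 0, "x": 4, "y": 0, "z": 0, "yaw": 0}, {"grip": 0, "x": 4, "y": 0, "z": 0, "yaw": 0}, {"grip": 0, "x": 4, "y": 0, "z": 0, "yaw": 0}])

```text
time_s: 3.15
eef_pos: [492.2, 72.8, 126.9]
ee_rot: [-0.0, 0.992, -0.125, -0.001]
wrist_force: [-6.7, 0.5, 5.6]
grip_width: 0.004
finger_force: 3.2
```

```bash
python3 - <<'E'
from h import *; from plant import robot
s=robot.observe(); print(s["time_s"],w2case(s["eef_pos"],CP),s["wrist_force"],s["wrist_force"]@[.9686,-.2486,0])
E
```

```text
3.15 [[-80.42621036  -3.49544536 126.85077798]] [-6.73855438  0.50391353  5.63055202] -6.652236671991031
```

drive_tool(series=[{"grip": 0, "x": 3, "y": 0, "z": -1, "yaw": 0}, {"grip": 0, "x": 3, "y": 0, "z": -1, "yaw": 0}, {"grip": 0, "x": 3, "y": 0, "z": -1, "yaw": 0}, {"grip": 0, "x": 3, "y": 0, "z": 0, "yaw": 0}, {"grip": 0, "x": 3, "y": 0, "z": 0, "yaw": 0}])

```text
time_s: 3.78
eef_pos: [506.5, 69.2, 129.8]
ee_rot: [-0.0, 0.992, -0.125, -0.001]
wrist_force: [-5.3, 1.8, 5.2]
grip_width: 0.006
finger_force: 2.9
```

drive_tool(series=[{"grip": 0, "x": 2, "y": 0, "z": 0, "yaw": 0}, {"grip": 0, "x": 1, "y": 0, "z": 0, "yaw": 0}, {"grip": 0, "x": 1, "y": 0, "z": 0, "yaw": 0}, {"grip": 0, "x": 0, "y": 0, "z": 0, "yaw": 0}])

```text
time_s: 4.28
eef_pos: [510.5, 68.2, 129.7]
ee_rot: [-0.0, 0.992, -0.125, -0.001]
wrist_force: [-4.5, 0.7, 4.0]
grip_width: 0.004
finger_force: 2.5
```

```bash
python3 - <<'E'
from h import *; from plant import robot
s=robot.observe(); print(s["time_s"],w2case(s["eef_pos"],CP),s["wrist_force"],s["wrist_force"]@[.9686,-.2486,0])
c=robot.get_calibration("wrist"); np.save("w2.npy",c["extrinsics"])
cv2.imwrite("pics/w2.png",robot.grab_frame("wrist")[:,:,::-1])
E
```

```text
4.275 [[-61.53537133  -3.43814196 129.73498515]] [-4.52631247  0.7202545   4.00412469] -4.563241526248796
```

View pics/w2.png

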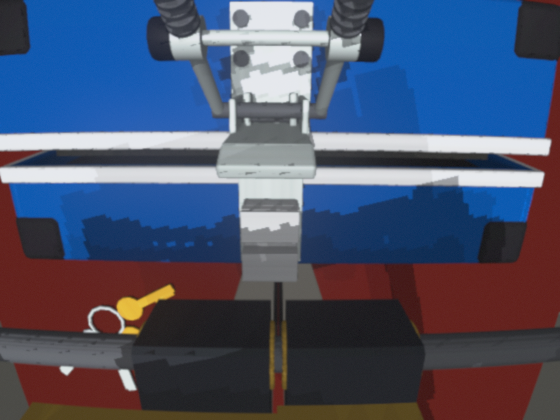

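The view is sharp. The bail leans back with its cross bar centred at (265,38), caps spanning columns 150–382, and the pins near row 112. The lever leans over the split with its tip at (267,173), and the keeper is at columns 241–299, rows 200–280.

```bash
python3 - <<'E'
from h import *; from plant import robot
from scipy.optimize import least_squares
c=robot.get_calibration("wrist"); c["extrinsics"]=np.load("w2.npy")
print("cam in case",w2case(c["extrinsics"][:3,3],CP))
def pts(p):
    lev,ba=p[4],p[5]
    pin=np.array([14+15*np.cos(lev-.21),0,162+15*np.sin(lev-.21)])
    d=np.array([np.cos(ba),0,np.sin(ba)])
    bar=pin+40.3*d
    ux,uz=np.array([np.cos(lev),0,np.sin(lev)]),np.array([-np.sin(lev),0,np.cos(lev)])
    tip=np.array([14,0,162])+48*ux+3*uz
    Y=np.array([0,1,0])
    L=lid2c([[0,115,140],[0,-115,140],[-45,115,140],[-45,-115,140]],p[3])
    return np.vstack([[[0,-115,150]],L,[bar+24*Y,bar-24*Y,pin+16*Y,pin-16*Y,tip+12*Y,tip-12*Y]]),pin,bar
obs=np.array([[548,151],[2,166],[542,169],[16,262],[522,262],[150,40],[382,40],[218,112],[322,112],[218,173],[316,173]])
def f(p): return np.r_[((proj(case2w(pts(p)[0],p[:3]),c)-obs)/2).ravel(),(p[:3]-CP)/[2,2,.01]]
r=least_squares(f,[*CP,.08,1.9,1.2],x_scale=[1,1,.01,.1,.1,.1],loss='soft_l1'); p=r.x
print(p,p[:2]-CP[:2]); print((f(p)[:22]*2).reshape(-1,2).round(1).tolist()); print(pts(p)[1:])
# keeper rows: project lid x for z=157.2 top
for x in range(-45,3,3):
    print(x, proj(case2w(lid2c([[x,0,157.2],[x,0,140]],p[3]),p[:3]),c).round(0).tolist())
E
```

```text
cam in case [[ 22.36910899  -2.0640799  296.27711122]]
[ 5.72190658e+02  5.63280499e+01 -2.55443464e-01  5.68704751e-02
  1.76421090e+00  1.11830559e+00] [1.25065797 0.13804986]
[[-4.0, -1.1], [2.2, 0.2], [-1.8, -0.8], [11.6, -3.0], [-5.3, -0.9], [4.1, -0.0], [-2.7, 0.3], [1.5, 0.8], [-1.6, 1.1], [0.2, -0.5], [0.6, -0.2]]
(array([ 14.24877003,   0.        , 176.99793697]), array([ 31.86821056,   0.        , 213.24218224]))
-45 [[271.0, 284.0], [272.0, 263.0]]
-42 [[271.0, 278.0], [272.0, 257.0]]
-39 [[271.0, 271.0], [272.0, 251.0]]
-36 [[271.0, 265.0], [272.0, 245.0]]
-33 [[271.0, 258.0], [271.0, 239.0]]
-30 [[271.0, 251.0], [271.0, 232.0]]
-27 [[271.0, 244.0], [271.0, 226.0]]
-24 [[271.0, 237.0], [271.0, 220.0]]
-21 [[271.0, 230.0], [271.0, 213.0]]
-18 [[271.0, 223.0], [271.0, 207.0]]
-15 [[271.0, 215.0], [271.0, 200.0]]
-12 [[271.0, 208.0], [271.0, 193.0]]
-9 [[271.0, 200.0], [271.0, 186.0]]
-6 [[271.0, 193.0], [271.0, 179.0]]
-3 [[271.0, 185.0], [271.0, 172.0]]
0 [[271.0, 177.0], [271.0, 165.0]]
```

```bash
python3 - <<'E'
import cv2
a=cv2.imread("pics/w2.png")[95:295,200:340]; cv2.imwrite("pics/w2z.png",cv2.resize(a,None,fx=3,fy=3,interpolation=cv2.INTER_CUBIC))
E
```

```text
(no output)
```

View pics/w2z.png

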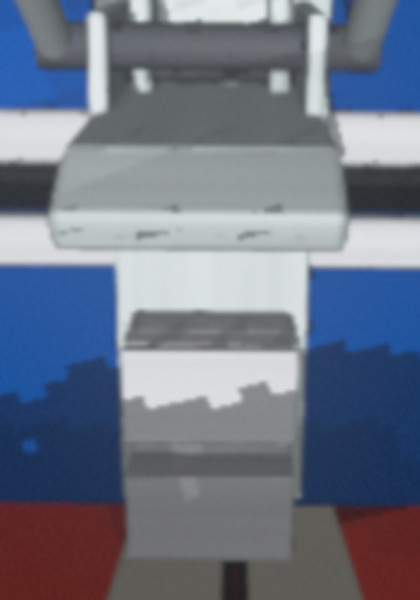

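drive_tool(series=[{"grip": 0, "x": 1, "y": 0, "z": 0, "yaw": 0}, {"grip": 0, "x": 1, "y": 0, "z": 0, "yaw": 0}, {"grip": 0, "x": 1, "y": 0, "z": 0, "yaw": 0}, {"grip": 0, "x": 1, "y": 0, "z": 0, "yaw": 0}, {"grip": 0, "x": 0, "y": 0, "z": 0, "yaw": 0}])

```text
time_s: 4.95
eef_pos: [513.7, 67.4, 129.8]
ee_rot: [-0.0, 0.992, -0.125, -0.001]
wrist_force: [-9.8, 1.5, 7.6]
grip_width: 0.005
finger_force: 4.8
```

```bash
sed -i 's/^CP=.*/CP=np.array([572.19,56.33,-0.25544])/' h.py; cat >> h.py <<'E'
def st(robot):
    s=robot.observe(); u=np.array([np.cos(CP[2]),np.sin(CP[2]),0])
    print(round(s["time_s"],2),"case",w2case(s["eef_pos"],CP).round(1)[0],"Fx",round(s["wrist_force"]@u,1),"Fy",round(s["wrist_force"]@[-u[1],u[0],0],1),"Fz",s["wrist_force"][2].round(1),"g",round(s["grip_width"],3),round(s["finger_force"],1))
    return s
E
python3 -c "
from h import *; from plant import robot
st(robot)"
```

```text
4.95 case [-59.3  -4.1 129.8] Fx -9.9 Fy -1.1 Fz 7.6 g 0.005 4.8
```

drive_tool(series=[{"grip": 0, "x": 1, "y": 0, "z": 0, "yaw": 0}, {"grip": 0, "x": 0, "y": 0, "z": 0, "yaw": 0}, {"grip": 0, "x": -10, "y": 0, "z": 0, "yaw": 0}, {"grip": 0, "x": -4, "y": 0, "z": -60, "yaw": 0}, {"grip": 0, "x": 0, "y": -4, "z": -60, "yaw": 0}])

```text
time_s: 5.58
eef_pos: [502.2, 73.9, 250.2]
ee_rot: [0.0, 0.992, -0.125, -0.001]
wrist_force: [0.7, -0.0, 1.2]
grip_width: 0.008
finger_force: 0.0
```

drive_tool(series=[{"grip": 0.85, "x": 35, "y": 0, "z": -10, "yaw": 0}, {"grip": 0.85, "x": 35, "y": 0, "z": 0, "yaw": 0}, {"grip": 0.85, "x": 30, "y": 0, "z": 0, "yaw": 0}, {"grip": 0.85, "x": 0, "y": 0, "z": 0, "yaw": 0}])

```text
time_s: 6.08
eef_pos: [601.0, 48.5, 258.6]
ee_rot: [0.0, 0.992, -0.126, -0.0]
wrist_force: [-0.2, -1.2, -0.7]
grip_width: 0.388
finger_force: 0.0
```

```bash
python3 - <<'E'
from h import *; from plant import robot
s=st(robot); print(tool_shift(s,case2w([32,0,205],CP)[0]))
cv2.imwrite("pics/t3.png",robot.grab_frame("wrist")[:,:,::-1])
c=robot.get_calibration("wrist")
print(proj(case2w([[32,24,213],[32,-24,213],[0,115,150],[0,-115,150]],CP),c))
E
```

```text
6.08 case [ 29.9  -0.3 258.6] Fx 0.1 Fy -1.2 Fz -0.7 g 0.388 0.0
[ 2.2 -0.3 53.6]
[[240.76998899 226.52828642]
 [318.54557058 226.76274959]
 [138.31715213 235.12961022]
 [419.43439456 235.96547712]]
```

drive_tool(series=[{"grip": 0.85, "x": 2, "y": 0, "z": 0, "yaw": 0}, {"grip": 0.85, "x": 0, "y": 0, "z": 0, "yaw": 0}, {"grip": 0.85, "x": 0, "y": 0, "z": 0, "yaw": 0}, {"grip": 0.85, "x": 0, "y": 0, "z": 27, "yaw": 0}, {"grip": 0.85, "x": 0, "y": 0, "z": 27, "yaw": 0}])

```text
time_s: 6.75
eef_pos: [602.4, 48.8, 205.7]
ee_rot: [-0.0, 0.992, -0.125, 0.001]
wrist_force: [-0.5, 0.1, 0.2]
grip_width: 0.849
finger_force: 0.0
```

```bash
python3 - <<'E'
from h import *; from plant import robot
s=st(robot)
c=robot.get_calibration("wrist")
cv2.imwrite("pics/t4.png",robot.grab_frame("wrist")[:,:,::-1])
print(proj(case2w([[32,24,213],[32,-24,213]],CP),c))
E
```

```text
6.75 case [ 31.1   0.3 205.7] Fx -0.5 Fy -0.0 Fz 0.2 g 0.849 0.0
[[231.33857893 269.71052626]
 [330.79612712 270.06154314]]
```

View pics/t4.png

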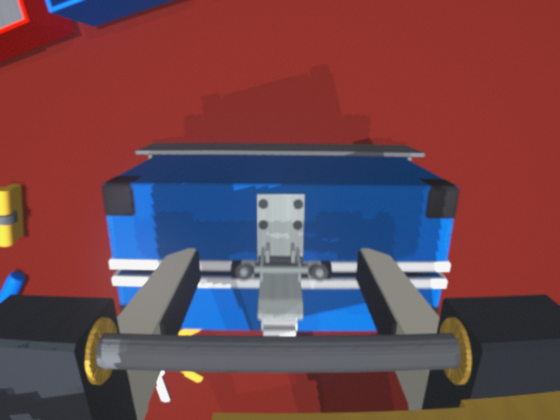

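The caps sit at (237–330, 270), where predicted and between the open fingers. Closing now.

drive_tool(series=[{"grip": 0.45, "x": 1, "y": 0, "z": 0, "yaw": 0}, {"grip": 0.4, "x": 0, "y": 0, "z": 0, "yaw": 0}, {"grip": 0.4, "x": 0, "y": 0, "z": 0, "yaw": 0}, {"grip": 0.4, "x": 0, "y": 0, "z": 0, "yaw": 0}, {"grip": 0.4, "x": 0, "y": 0, "z": 0, "yaw": 0}], grip_force=15)

```text
time_s: 7.42
eef_pos: [603.9, 47.4, 207.0]
ee_rot: [0.001, 0.992, -0.126, 0.001]
wrist_force: [0.8, -4.4, 5.1]
grip_width: 0.511
finger_force: 15.0
```

```bash
python3 -c "
from h import *; from plant import robot
st(robot)"
```

```text
7.42 case [ 33.   -0.7 207. ] Fx 1.8 Fy -4.1 Fz 5.1 g 0.511 15.0
```

drive_tool(series=[{"grip": 0.4, "x": -8, "y": 0.7, "z": -3, "yaw": 0}, {"grip": 0.4, "x": -10, "y": 0, "z": -1, "yaw": 0}, {"grip": 0.4, "x": -10, "y": 0, "z": 1.3, "yaw": 0}, {"grip": 0.4, "x": -9, "y": 0, "z": 3.5, "yaw": 0}, {"grip": 0.4, "x": -8, "y": 0, "z": 6, "yaw": 0}])

```text
time_s: 8.05
eef_pos: [558.5, 59.2, 198.9]
ee_rot: [-0.0, 0.992, -0.125, -0.0]
wrist_force: [-0.7, -1.4, -0.4]
grip_width: 0.511
finger_force: 15.0
```

```bash
python3 -c "
from h import *; from plant import robot
st(robot)"
```

```text
8.05 case [-13.9  -0.7 198.9] Fx -0.3 Fy -1.5 Fz -0.4 g 0.511 15.0
```

drive_tool(series=[{"grip": 0.4, "x": -4, "y": 0, "z": 4.5, "yaw": 0}, {"grip": 0.4, "x": -4, "y": 0, "z": 6.5, "yaw": 0}, {"grip": 0.4, "x": -2.5, "y": 0, "z": 7.5, "yaw": 0}, {"grip": 0.4, "x": -1.5, "y": 0, "z": 7, "yaw": 0}, {"grip": 0.4, "x": 0, "y": 0, "z": 0, "yaw": 0}])

```text
time_s: 8.68
eef_pos: [547.6, 62.0, 172.4]
ee_rot: [-0.0, 0.992, -0.125, -0.0]
wrist_force: [0.1, -1.1, -0.4]
grip_width: 0.513
finger_force: 15.0
```

```bash
python3 - <<'E'
from h import *; from plant import robot
st(robot)
E
```

```text
8.68 case [-25.2  -0.8 172.4] Fx 0.4 Fy -1.0 Fz -0.4 g 0.513 15.0
```

drive_tool(series=[{"grip": 0.4, "x": 0, "y": 0, "z": 4, "yaw": 0}, {"grip": 0.4, "x": 0, "y": 0, "z": 3, "yaw": 0}, {"grip": 0.4, "x": 0, "y": 0, "z": 1, "yaw": 0}, {"grip": 0.4, "x": 0, "y": 0, "z": 1, "yaw": 0}, {"grip": 0.4, "x": 0, "y": 0, "z": 0, "yaw": 0}])

```text
time_s: 9.3
eef_pos: [548.0, 61.8, 164.5]
ee_rot: [-0.0, 0.992, -0.125, 0.0]
wrist_force: [1.4, -0.9, -0.1]
grip_width: 0.511
finger_force: 15.0
```

```bash
python3 - <<'E'
from h import *; from plant import robot
st(robot)
E
```

```text
9.3 case [-24.8  -0.8 164.5] Fx 1.6 Fy -0.5 Fz -0.1 g 0.511 15.0
```

drive_tool(series=[{"grip": 0.4, "x": -1, "y": 0, "z": 1, "yaw": 0}, {"grip": 0.4, "x": 0, "y": 0, "z": 1, "yaw": 0}, {"grip": 0.4, "x": 0, "y": 0, "z": 0, "yaw": 0}])

```text
time_s: 9.68
eef_pos: [546.7, 62.1, 162.3]
ee_rot: [-0.0, 0.992, -0.125, -0.0]
wrist_force: [0.1, -0.9, 0.6]
grip_width: 0.514
finger_force: 15.0
```

drive_tool(series=[{"grip": 0.4, "x": 0, "y": 0, "z": 1, "yaw": 0}, {"grip": 0.4, "x": 0, "y": 0, "z": 0, "yaw": 0}])

```text
time_s: 9.93
eef_pos: [546.7, 62.2, 161.5]
ee_rot: [-0.0, 0.992, -0.125, -0.0]
wrist_force: [0.0, -0.7, 2.3]
grip_width: 0.513
finger_force: 15.0
```

drive_tool(series=[{"grip": 0.4, "x": -1, "y": 0, "z": 0.7, "yaw": 0}, {"grip": 0.4, "x": -1, "y": 0, "z": 0, "yaw": 0}, {"grip": 0.4, "x": -1, "y": 0, "z": 0, "yaw": 0}])

```text
time_s: 10.3
eef_pos: [544.3, 62.8, 161.0]
ee_rot: [-0.0, 0.992, -0.125, 0.001]
wrist_force: [2.7, -1.7, 2.8]
grip_width: 0.517
finger_force: 15.0
```

drive_tool(series=[{"grip": 0.4, "x": -1, "y": 0, "z": 0, "yaw": 0}, {"grip": 0.4, "x": -1, "y": 0, "z": 0, "yaw": 0}])

```text
time_s: 10.55
eef_pos: [541.9, 63.4, 160.6]
ee_rot: [-0.0, 0.992, -0.125, 0.0]
wrist_force: [2.9, -1.5, 2.0]
grip_width: 0.509
finger_force: 15.0
```

drive_tool(series=[{"grip": 0.4, "x": -1, "y": 0, "z": 0, "yaw": 0}, {"grip": 0.4, "x": -1, "y": 0, "z": 0, "yaw": 0}])

```text
time_s: 10.8
eef_pos: [539.8, 64.0, 160.4]
ee_rot: [-0.0, 0.992, -0.125, -0.0]
wrist_force: [1.3, -0.2, 1.9]
grip_width: 0.513
finger_force: 15.0
```

```bash
python3 - <<'E'
from h import *; from plant import robot
st(robot)
E
```

```text
10.8 case [-33.3  -0.8 160.4] Fx 1.3 Fy 0.2 Fz 1.9 g 0.513 15.0
```

drive_tool(series=[{"grip": 0.4, "x": -0.5, "y": 0, "z": 0.7, "yaw": 0}, {"grip": 0.4, "x": 0, "y": 0, "z": 0, "yaw": 0}])

```text
time_s: 11.05
eef_pos: [539.5, 64.0, 160.2]
ee_rot: [-0.0, 0.992, -0.125, -0.0]
wrist_force: [2.6, -0.7, 5.3]
grip_width: 0.514
finger_force: 15.0
```

drive_tool(series=[{"grip": 0.4, "x": -0.8, "y": 0, "z": 0.4, "yaw": 0}, {"grip": 0.4, "x": 0, "y": 0, "z": 0, "yaw": 0}])

```text
time_s: 11.3
eef_pos: [539.0, 64.2, 160.0]
ee_rot: [-0.0, 0.992, -0.125, 0.0]
wrist_force: [0.8, -1.4, 5.7]
grip_width: 0.512
finger_force: 15.0
```

drive_tool(series=[{"grip": 0.4, "x": -0.8, "y": 0, "z": 0, "yaw": 0}, {"grip": 0.4, "x": 0, "y": 0, "z": 0, "yaw": 0}])

```text
time_s: 11.55
eef_pos: [538.1, 64.4, 159.8]
ee_rot: [-0.0, 0.992, -0.125, 0.0]
wrist_force: [1.6, -1.0, 5.5]
grip_width: 0.514
finger_force: 15.0
```

drive_tool(series=[{"grip": 0.4, "x": -0.8, "y": 0, "z": 0, "yaw": 0}, {"grip": 0.4, "x": 0, "y": 0, "z": 0, "yaw": 0}])

```text
time_s: 11.8
eef_pos: [537.2, 64.6, 159.6]
ee_rot: [-0.0, 0.992, -0.125, 0.0]
wrist_force: [2.0, -0.5, 5.2]
grip_width: 0.513
finger_force: 15.0
```

drive_tool(series=[{"grip": 0.4, "x": -0.8, "y": 0, "z": 0, "yaw": 0}, {"grip": 0.4, "x": 0, "y": 0, "z": 0, "yaw": 0}])

```text
time_s: 12.05
eef_pos: [536.3, 64.9, 159.5]
ee_rot: [-0.0, 0.992, -0.125, -0.0]
wrist_force: [2.5, -0.1, 4.3]
grip_width: 0.512
finger_force: 15.0
```

```bash
python3 - <<'E'
from h import *; from plant import robot
st(robot)
E
```

```text
12.05 case [-36.9  -0.8 159.5] Fx 2.4 Fy 0.5 Fz 4.3 g 0.512 15.0
```

```bash
python3 - <<'E'
from h import *; from plant import robot
s=st(robot)
c=robot.get_calibration("wrist"); np.save("w5.npy",c["extrinsics"])
a=robot.grab_frame("wrist")[:,:,::-1]; cv2.imwrite("pics/w5.png",a)
x=s["eef_pos"]; 
for z in (160,168): print(z,proj(case2w([[i,0,z] for i in (-48,-37,0,14)],CP),c).round(0).tolist())
cv2.imwrite("pics/w5b.png",cv2.resize(a[100:400,90:490],(800,600),interpolation=cv2.INTER_CUBIC))
E
```

```text
12.05 case [-36.9  -0.8 159.5] Fx 2.4 Fy 0.5 Fz 4.3 g 0.512 15.0
160 [[279.0, 285.0], [279.0, 266.0], [279.0, 194.0], [279.0, 165.0]]
168 [[279.0, 293.0], [279.0, 273.0], [279.0, 199.0], [279.0, 168.0]]
```

View pics/w5b.png

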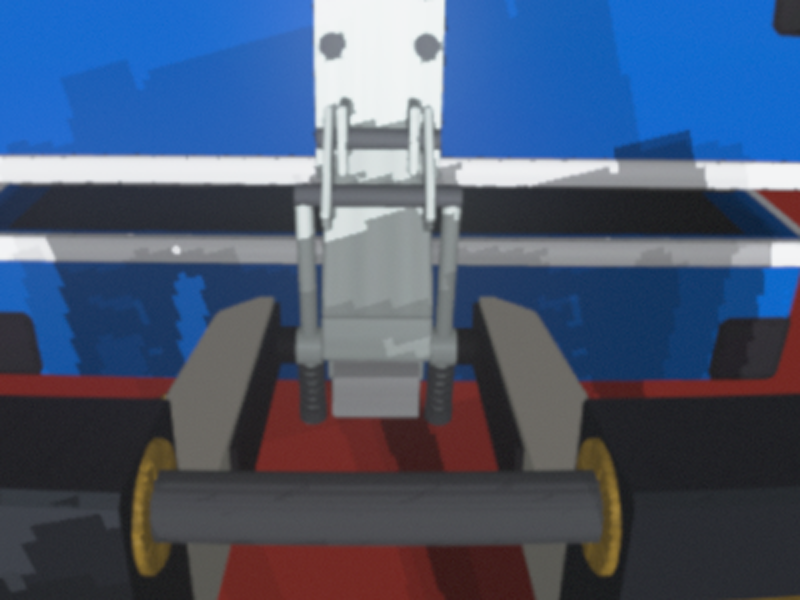

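The lid has been dragged open to about 0.095 by bar friction: the rim gap is 13 mm and the bar is at row 274, still on the block about 6 mm short of the groove. I'll drag it back towards +x to reseat the lid, then hop to the groove.

drive_tool(series=[{"grip": 0.4, "x": 1.5, "y": 0, "z": 0, "yaw": 0}, {"grip": 0.4, "x": 1.5, "y": 0, "z": -0.2, "yaw": 0}, {"grip": 0.4, "x": 1.5, "y": 0, "z": -0.2, "yaw": 0}])

```text
time_s: 12.48
eef_pos: [538.7, 64.2, 159.7]
ee_rot: [-0.0, 0.992, -0.125, -0.002]
wrist_force: [-9.6, 1.9, 11.5]
grip_width: 0.513
finger_force: 15.0
```

```bash
python3 - <<'E'
from h import *; from plant import robot
s=st(robot)
E
```

```text
12.47 case [-34.4  -0.8 159.7] Fx -9.8 Fy -0.6 Fz 11.5 g 0.513 15.0
```

drive_tool(series=[{"grip": 0.4, "x": -0.5, "y": 0, "z": -1.5, "yaw": 0}, {"grip": 0.4, "x": 0, "y": 0, "z": 0, "yaw": 0}])

```text
time_s: 12.72
eef_pos: [539.1, 64.1, 160.3]
ee_rot: [-0.0, 0.992, -0.125, -0.001]
wrist_force: [-1.8, 2.7, -1.1]
grip_width: 0.513
finger_force: 15.0
```

```bash
python3 - <<'E'
from h import *; from plant import robot
s=st(robot)
c=robot.get_calibration("wrist")
a=robot.grab_frame("wrist")[:,:,::-1]; cv2.imwrite("pics/w6.png",a)
# lid rim rows: sample a column right of the latch, brightness profile
old=cv2.imread("pics/w5.png")
for im in (old,a):
    for col in (150,400): print(col,[int(v) for v in im[185:240,col-2:col+3].mean((1,2))])
E
```

```text
12.72 case [-33.9  -0.9 160.3] Fx -2.4 Fy 2.1 Fz -1.1 g 0.513 15.0
150 [236, 235, 235, 234, 230, 205, 141, 82, 56, 50, 48, 49, 48, 49, 49, 49, 48, 49, 47, 48, 47, 47, 47, 46, 46, 47, 45, 46, 46, 48, 57, 77, 103, 119, 136, 147, 150, 152, 153, 154, 153, 151, 151, 149, 142, 122, 89, 71, 67, 64, 63, 62, 62, 62, 62]
400 [177, 168, 159, 154, 151, 149, 148, 136, 100, 61, 41, 36, 34, 35, 33, 34, 34, 35, 34, 34, 34, 34, 33, 34, 33, 33, 33, 33, 32, 32, 33, 39, 51, 68, 94, 114, 134, 147, 150, 153, 155, 155, 154, 151, 149, 146, 142, 126, 90, 64, 58, 57, 57, 57, 57]
150 [229, 235, 237, 237, 237, 237, 236, 236, 235, 233, 222, 165, 95, 59, 52, 52, 52, 52, 52, 51, 51, 51, 51, 50, 50, 50, 49, 50, 50, 49, 52, 61, 79, 104, 122, 139, 149, 152, 154, 154, 154, 154, 153, 151, 151, 144, 125, 92, 73, 69, 66, 65, 64, 63, 64]
400 [113, 138, 150, 155, 157, 159, 158, 157, 155, 152, 150, 149, 142, 114, 71, 41, 33, 34, 33, 32, 33, 32, 33, 32, 32, 32, 32, 31, 32, 31, 32, 32, 40, 52, 73, 100, 116, 135, 148, 152, 154, 155, 156, 154, 152, 150, 146, 139, 118, 83, 61, 57, 57, 57, 58]
```

drive_tool(series=[{"grip": 0.4, "x": 0, "y": 0, "z": 0.7, "yaw": 0}, {"grip": 0.4, "x": 0, "y": 0, "z": 0, "yaw": 0}])

```text
time_s: 13.02
eef_pos: [540.0, 63.8, 160.4]
ee_rot: [0.0, 0.992, -0.125, -0.0]
wrist_force: [-1.4, 2.2, -0.4]
grip_width: 0.514
finger_force: 15.0
```

drive_tool(series=[{"grip": 0.4, "x": 0.8, "y": 0, "z": -0.1, "yaw": 0}, {"grip": 0.4, "x": 0, "y": 0, "z": 0, "yaw": 0}])

```text
time_s: 13.28
eef_pos: [541.2, 63.5, 160.8]
ee_rot: [-0.0, 0.992, -0.125, 0.0]
wrist_force: [-1.3, 1.3, -0.1]
grip_width: 0.512
finger_force: 15.0
```

drive_tool(series=[{"grip": 0.4, "x": 0.8, "y": 0, "z": -0.1, "yaw": 0}, {"grip": 0.4, "x": 0, "y": 0, "z": 0, "yaw": 0}])

```text
time_s: 13.52
eef_pos: [542.0, 63.3, 161.0]
ee_rot: [0.0, 0.992, -0.125, 0.0]
wrist_force: [-2.0, 1.2, -0.6]
grip_width: 0.511
finger_force: 15.0
```

drive_tool(series=[{"grip": 0.4, "x": 0, "y": 0, "z": 0.8, "yaw": 0}, {"grip": 0.4, "x": 0, "y": 0, "z": 0, "yaw": 0}])

```text
time_s: 13.78
eef_pos: [542.2, 63.3, 160.5]
ee_rot: [0.0, 0.992, -0.125, 0.0]
wrist_force: [-0.9, 0.9, 0.6]
grip_width: 0.513
finger_force: 15.0
```

```bash
cat > gap.py <<'E'
from h import *; from plant import robot
import sys
s=st(robot); c=robot.get_calibration("wrist"); a=robot.grab_frame("wrist")[:,:,::-1]; cv2.imwrite(f"pics/{sys.argv[1]}.png",a)
# rear edge pixel -> lid rim pixel, along columns; lid angle from rim row
from scipy.optimize import brentq
for col in (150,400):
    g=a[:,col-2:col+3].astype(float).mean((1,2))
    r0=proj(case2w([0,0,150],CP),c)[0][1]; lo=int(r0)-6
    prof=g[lo:lo+60]; d=np.flatnonzero(prof<65)
    e1=lo+d[0]-.5; k=d[0]
    while prof[k]<100: k+=1
    e2=lo+k-.5
    y=50 if col==150 else -50
    f=lambda t: proj(case2w(lid2c([0,y,140],t),CP),c)[0][1]-e2-(r0-e1)
    print(col,"rear",e1,"pred",r0.round(1),"rim",e2,"lid",round(brentq(f,-.05,.3),4))
E
python3 gap.py w7
```

```text
13.78 case [-30.8  -0.9 160.5] Fx -1.1 Fy 0.6 Fz 0.6 g 0.513 15.0
150 rear 203.5 pred 200.0 rim 223.5 lid 0.0791
400 rear 204.5 pred 200.0 rim 225.5 lid 0.0803
```

drive_tool(series=[{"grip": 0.4, "x": 0.6, "y": 0, "z": 0.8, "yaw": 0}, {"grip": 0.4, "x": 0.6, "y": 0, "z": 0, "yaw": 0}])

```text
time_s: 14.08
eef_pos: [542.7, 63.2, 160.2]
ee_rot: [-0.0, 0.992, -0.125, -0.0]
wrist_force: [-7.4, 0.5, 8.9]
grip_width: 0.515
finger_force: 15.0
```

drive_tool(series=[{"grip": 0.4, "x": 0.8, "y": 0, "z": 0, "yaw": 0}, {"grip": 0.4, "x": 0.8, "y": 0, "z": -0.1, "yaw": 0}])

```text
time_s: 14.32
eef_pos: [544.3, 62.8, 160.5]
ee_rot: [-0.0, 0.992, -0.125, -0.0]
wrist_force: [-7.6, 0.8, 9.5]
grip_width: 0.512
finger_force: 15.0
```

```bash
python3 gap.py w8
```

```text
14.32 case [-28.6  -0.8 160.5] Fx -7.5 Fy -1.1 Fz 9.5 g 0.512 15.0
150 rear 207.5 pred 204.2 rim 224.5 lid 0.0678
400 rear 209.5 pred 204.2 rim 226.5 lid 0.0648
```

drive_tool(series=[{"grip": 0.4, "x": 0.8, "y": 0, "z": -0.3, "yaw": 0}, {"grip": 0.4, "x": 0.8, "y": 0, "z": -0.2, "yaw": 0}, {"grip": 0.4, "x": 0.8, "y": 0, "z": -0.2, "yaw": 0}])

```text
time_s: 14.75
eef_pos: [546.6, 62.1, 160.9]
ee_rot: [0.0, 0.992, -0.125, -0.0]
wrist_force: [-6.8, 0.7, 7.2]
grip_width: 0.512
finger_force: 15.0
```

drive_tool(series=[{"grip": 0.4, "x": 0.8, "y": 0, "z": -0.1, "yaw": 0}, {"grip": 0.4, "x": 0.8, "y": 0, "z": -0.1, "yaw": 0}])

```text
time_s: 15.0
eef_pos: [548.1, 61.7, 161.2]
ee_rot: [0.0, 0.992, -0.125, -0.0]
wrist_force: [-6.7, 1.4, 9.4]
grip_width: 0.515
finger_force: 15.0
```

```bash
python3 gap.py w9
```

```text
15.0 case [-24.7  -0.8 161.2] Fx -6.8 Fy -0.4 Fz 9.4 g 0.515 15.0
150 rear 213.5 pred 211.1 rim 224.5 lid 0.0448
400 rear 215.5 pred 211.1 rim 227.5 lid 0.0459
```

drive_tool(series=[{"grip": 0.4, "x": 0.8, "y": 0, "z": -0.4, "yaw": 0}, {"grip": 0.4, "x": 0.8, "y": 0, "z": -0.2, "yaw": 0}, {"grip": 0.4, "x": 0.8, "y": 0, "z": -0.1, "yaw": 0}])

```text
time_s: 15.42
eef_pos: [550.3, 61.2, 161.4]
ee_rot: [0.0, 0.992, -0.125, -0.001]
wrist_force: [-6.7, 2.2, 5.7]
grip_width: 0.514
finger_force: 15.0
```

drive_tool(series=[{"grip": 0.4, "x": 0.6, "y": 0, "z": 0, "yaw": 0}, {"grip": 0.4, "x": 0, "y": 0, "z": 0, "yaw": 0}])

```text
time_s: 15.68
eef_pos: [551.0, 61.0, 161.5]
ee_rot: [0.0, 0.992, -0.125, -0.0]
wrist_force: [-5.4, 0.7, 5.6]
grip_width: 0.51
finger_force: 15.0
```

```bash
python3 gap.py w10
```

```text
15.68 case [-21.7  -0.8 161.5] Fx -5.4 Fy -0.7 Fz 5.6 g 0.51 15.0
150 rear 219.5 pred 216.5 rim 229.5 lid 0.0414
400 rear 221.5 pred 216.5 rim 231.5 lid 0.0385
```

drive_tool(series=[{"grip": 0.4, "x": 0, "y": 0, "z": -3.5, "yaw": 0}, {"grip": 0.4, "x": -5, "y": 0, "z": 0, "yaw": 0}, {"grip": 0.4, "x": -5, "y": 0, "z": 0, "yaw": 0}, {"grip": 0.4, "x": -4, "y": 0, "z": 0, "yaw": 0}, {"grip": 0.4, "x": 0, "y": 0, "z": 1, "yaw": 0}])

```text
time_s: 16.35
eef_pos: [537.2, 64.6, 163.4]
ee_rot: [-0.0, 0.992, -0.125, -0.0]
wrist_force: [0.7, 0.1, 0.3]
grip_width: 0.513
finger_force: 15.0
```

```bash
python3 gap.py w11
```

```text
16.35 case [-36.   -0.8 163.4] Fx 0.6 Fy 0.3 Fz 0.3 g 0.513 15.0
150 rear 192.5 pred 188.5 rim 202.5 lid 0.0392
400 rear 193.5 pred 188.5 rim 204.5 lid 0.0401
```

drive_tool(series=[{"grip": 0.4, "x": 0, "y": 0, "z": 1.5, "yaw": 0}, {"grip": 0.4, "x": 0, "y": 0, "z": 1, "yaw": 0}, {"grip": 0.4, "x": 0, "y": 0, "z": 0.5, "yaw": 0}, {"grip": 0.4, "x": 0, "y": 0, "z": 0, "yaw": 0}])

```text
time_s: 16.9
eef_pos: [537.7, 64.5, 160.4]
ee_rot: [-0.0, 0.992, -0.125, -0.0]
wrist_force: [-0.2, 1.1, -0.5]
grip_width: 0.513
finger_force: 15.0
```

drive_tool(series=[{"grip": 0.4, "x": 0, "y": 0, "z": 0.8, "yaw": 0}, {"grip": 0.4, "x": 0, "y": 0, "z": 0.7, "yaw": 0}, {"grip": 0.4, "x": 0, "y": 0, "z": 0, "yaw": 0}])

```text
time_s: 17.27
eef_pos: [537.8, 64.4, 159.0]
ee_rot: [-0.0, 0.992, -0.125, 0.0]
wrist_force: [0.0, 0.3, -0.2]
grip_width: 0.515
finger_force: 15.0
```

In free air 2 mm below the block's top, so the bar is in the groove. Continuing to the floor.

drive_tool(series=[{"grip": 0.4, "x": 0, "y": 0, "z": 1, "yaw": 0}, {"grip": 0.4, "x": 0, "y": 0, "z": 1, "yaw": 0}, {"grip": 0.4, "x": 0, "y": 0, "z": 0, "yaw": 0}])

```text
time_s: 17.65
eef_pos: [537.8, 64.4, 157.0]
ee_rot: [-0.0, 0.992, -0.125, 0.0]
wrist_force: [1.3, 1.0, 0.0]
grip_width: 0.512
finger_force: 15.0
```

drive_tool(series=[{"grip": 0.4, "x": 0, "y": 0, "z": 1, "yaw": 0}, {"grip": 0.4, "x": 0, "y": 0, "z": 0.7, "yaw": 0}, {"grip": 0.4, "x": 0, "y": 0, "z": 0, "yaw": 0}])

```text
time_s: 18.02
eef_pos: [537.8, 64.4, 155.3]
ee_rot: [-0.0, 0.992, -0.125, 0.0]
wrist_force: [1.1, 0.3, -0.2]
grip_width: 0.515
finger_force: 15.0
```

```bash
python3 gap.py w12
```

```text
18.02 case [-35.3  -0.8 155.3] Fx 1.0 Fy 0.6 Fz -0.2 g 0.515 15.0
150 rear 197.5 pred 194.1 rim 208.5 lid 0.0417
400 rear 199.5 pred 194.1 rim 210.5 lid 0.0388
```

drive_tool(series=[{"grip": 0.4, "x": 0, "y": 0, "z": 0.8, "yaw": 0}, {"grip": 0.4, "x": 0, "y": 0, "z": 0, "yaw": 0}])

```text
time_s: 18.32
eef_pos: [537.8, 64.4, 154.5]
ee_rot: [0.0, 0.992, -0.125, 0.0]
wrist_force: [1.5, 0.9, -0.2]
grip_width: 0.514
finger_force: 15.0
```

drive_tool(series=[{"grip": 0.4, "x": 0, "y": 0, "z": 0.6, "yaw": 0}, {"grip": 0.4, "x": 0, "y": 0, "z": 0, "yaw": 0}])

```text
time_s: 18.58
eef_pos: [537.8, 64.4, 153.9]
ee_rot: [-0.0, 0.992, -0.125, 0.0]
wrist_force: [1.5, 0.6, -0.2]
grip_width: 0.509
finger_force: 15.0
```

drive_tool(series=[{"grip": 0.4, "x": 0, "y": 0, "z": 0.5, "yaw": 0}, {"grip": 0.4, "x": 0, "y": 0, "z": 0, "yaw": 0}])

```text
time_s: 18.82
eef_pos: [537.9, 64.4, 153.8]
ee_rot: [-0.0, 0.992, -0.125, 0.0]
wrist_force: [-0.3, 0.7, 2.8]
grip_width: 0.515
finger_force: 15.0
```

drive_tool(series=[{"grip": 0.4, "x": 0, "y": 0, "z": 0.5, "yaw": 0}, {"grip": 0.4, "x": 0, "y": 0, "z": 0, "yaw": 0}])

```text
time_s: 19.08
eef_pos: [537.9, 64.4, 153.6]
ee_rot: [-0.0, 0.992, -0.125, 0.0]
wrist_force: [-1.7, 0.3, 6.4]
grip_width: 0.509
finger_force: 15.0
```

drive_tool(series=[{"grip": 0.4, "x": 0.7, "y": 0, "z": -0.6, "yaw": 0}, {"grip": 0.4, "x": 0.7, "y": 0, "z": 0, "yaw": 0}, {"grip": 0.4, "x": 0.7, "y": 0, "z": 0, "yaw": 0}])

```text
time_s: 19.45
eef_pos: [538.5, 64.3, 153.6]
ee_rot: [-0.0, 0.992, -0.125, -0.002]
wrist_force: [-9.9, 1.8, 9.6]
grip_width: 0.511
finger_force: 15.0
```

drive_tool(series=[{"grip": 0.4, "x": 0.7, "y": 0, "z": 0, "yaw": 0}, {"grip": 0.4, "x": 0.7, "y": 0, "z": 0, "yaw": 0}])

```text
time_s: 19.7
eef_pos: [539.7, 64.0, 153.8]
ee_rot: [-0.0, 0.992, -0.125, -0.002]
wrist_force: [-11.3, 3.1, 12.5]
grip_width: 0.513
finger_force: 15.0
```

```bash
python3 gap.py w13
```

```text
19.7 case [-33.4  -0.8 153.8] Fx -11.7 Fy 0.1 Fz 12.5 g 0.513 15.0
150 rear 202.5 pred 198.9 rim 210.5 lid 0.0307
400 rear 203.5 pred 198.9 rim 212.5 lid 0.0314
```

drive_tool(series=[{"grip": 0.4, "x": -0.5, "y": 0, "z": -1.3, "yaw": 0}, {"grip": 0.4, "x": 0, "y": 0, "z": 0, "yaw": 0}])

```text
time_s: 20.0
eef_pos: [540.1, 63.8, 154.1]
ee_rot: [0.0, 0.992, -0.125, -0.001]
wrist_force: [-2.4, 1.3, -0.5]
grip_width: 0.512
finger_force: 15.0
```

```bash
python3 gap.py w14
```

```text
20.0 case [-32.9  -0.9 154.1] Fx -2.7 Fy 0.6 Fz -0.5 g 0.512 15.0
150 rear 203.5 pred 199.5 rim 212.5 lid 0.0344
400 rear 204.5 pred 199.5 rim 214.5 lid 0.0353
```

drive_tool(series=[{"grip": 0.4, "x": 0.7, "y": 0, "z": 0, "yaw": 0}, {"grip": 0.4, "x": 0.5, "y": 0, "z": 0, "yaw": 0}, {"grip": 0.4, "x": 0, "y": 0, "z": 0, "yaw": 0}])

```text
time_s: 20.42
eef_pos: [541.0, 63.6, 154.2]
ee_rot: [-0.0, 0.992, -0.125, -0.001]
wrist_force: [-5.1, 3.0, 0.0]
grip_width: 0.512
finger_force: 15.0
```

drive_tool(series=[{"grip": 0.4, "x": 0.6, "y": 0, "z": 0, "yaw": 0}, {"grip": 0.4, "x": 0.6, "y": 0, "z": 0, "yaw": 0}, {"grip": 0.4, "x": 0, "y": 0, "z": 0, "yaw": 0}])

```text
time_s: 20.8
eef_pos: [541.9, 63.3, 154.3]
ee_rot: [-0.0, 0.992, -0.125, -0.001]
wrist_force: [-7.0, 2.3, 1.1]
grip_width: 0.513
finger_force: 15.0
```

```bash
python3 gap.py w15
```

```text
20.8 case [-31.1  -0.9 154.3] Fx -7.3 Fy 0.4 Fz 1.1 g 0.513 15.0
150 rear 206.5 pred 203.1 rim 214.5 lid 0.031
400 rear 208.5 pred 203.1 rim 216.5 lid 0.0281
```

drive_tool(series=[{"grip": 0.4, "x": 0.3, "y": 0, "z": -0.8, "yaw": 0}, {"grip": 0.4, "x": 0, "y": 0, "z": -0.7, "yaw": 0}, {"grip": 0.4, "x": 0, "y": 0, "z": 0, "yaw": 0}])

```text
time_s: 21.22
eef_pos: [541.9, 63.3, 155.0]
ee_rot: [-0.0, 0.992, -0.125, -0.002]
wrist_force: [-6.1, 3.1, -3.5]
grip_width: 0.513
finger_force: 15.0
```

```bash
python3 gap.py w16
```

```text
21.23 case [-31.1  -0.9 155. ] Fx -6.7 Fy 1.5 Fz -3.5 g 0.513 15.0
150 rear 205.5 pred 202.6 rim 213.5 lid 0.0311
400 rear 207.5 pred 202.6 rim 216.5 lid 0.032
```

drive_tool(series=[{"grip": 0.4, "x": 0, "y": 0, "z": 1, "yaw": 0}, {"grip": 0.75, "x": 0, "y": 0, "z": 0, "yaw": 0}, {"grip": 0.75, "x": 0, "y": 0, "z": 0, "yaw": 0}, {"grip": 0.75, "x": 0, "y": 0, "z": 0, "yaw": 0}, {"grip": 0.75, "x": 0, "y": 0, "z": 0, "yaw": 0}])

```text
time_s: 21.9
eef_pos: [543.5, 62.9, 155.5]
ee_rot: [0.0, 0.992, -0.125, 0.0]
wrist_force: [-1.1, 0.5, 0.1]
grip_width: 0.749
finger_force: 0.0
```

drive_tool(series=[{"grip": 0.75, "x": 0, "y": 0, "z": -15, "yaw": 0}, {"grip": 0.75, "x": -10, "y": 0, "z": -35, "yaw": 0}, {"grip": 0.75, "x": -20, "y": 0, "z": -20, "yaw": 0}, {"grip": 0, "x": 0, "y": 0, "z": 0, "yaw": 0}])

```text
time_s: 22.4
eef_pos: [515.4, 70.7, 228.7]
ee_rot: [-0.0, 0.992, -0.125, 0.003]
wrist_force: [0.8, -0.8, 0.1]
grip_width: 0.683
finger_force: 0.0
```

```bash
python3 gap.py w17; python3 - <<'E'
import cv2
a=cv2.imread("pics/w17.png"); cv2.imwrite("pics/w17z.png",cv2.resize(a[0:280,120:440],(640,560),interpolation=cv2.INTER_CUBIC))
E
```

```text
22.4 case [-58.6  -0.4 228.7] Fx 1.0 Fy -0.6 Fz 0.1 g 0.683 0.0Traceback (most recent call last):
  File "gap.py", line 10, in <module>
    e1=lo+d[0]-.5; k=d[0]
          ~^^^
IndexError: index 0 is out of bounds for axis 0 with size 0
```

View pics/w17z.png

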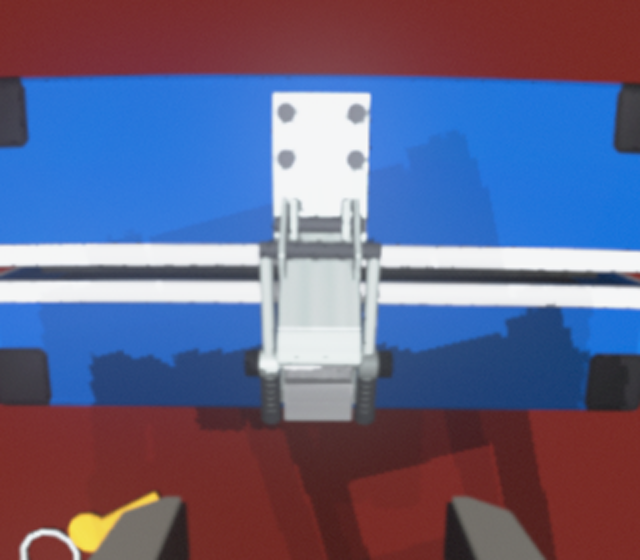

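The bail lies over the keeper with its bar in the groove (row 365, caps at columns 250 and 388). The lid gap is small and the lever leans over the lid. Next I'll close the fingers and push the lever from the lid side.

drive_tool(series=[{"grip": 0, "x": 0, "y": 0, "z": 0, "yaw": 0}, {"grip": 0, "x": 0, "y": 0, "z": 0, "yaw": 0}, {"grip": 0, "x": 0, "y": 0, "z": 0, "yaw": 0}, {"grip": 0, "x": 0, "y": 0, "z": 25, "yaw": 0}, {"grip": 0, "x": 10, "y": -1, "z": 20, "yaw": 0}])

```text
time_s: 23.08
eef_pos: [523.9, 69.0, 179.4]
ee_rot: [0.0, 0.992, -0.125, -0.0]
wrist_force: [0.6, -0.8, 0.3]
grip_width: 0.113
finger_force: 0.0
```

drive_tool(series=[{"grip": 0, "x": 8, "y": 0, "z": 0, "yaw": 0}, {"grip": 0, "x": 6, "y": 0, "z": -1, "yaw": 0}, {"grip": 0, "x": 4, "y": 0, "z": -1, "yaw": 0}])

```text
time_s: 23.45
eef_pos: [541.1, 64.7, 183.7]
ee_rot: [-0.0, 0.992, -0.125, -0.001]
wrist_force: [-15.7, 3.2, 11.6]
grip_width: 0.007
finger_force: 8.0
```

```bash
python3 -c "
from h import *; from plant import robot
st(robot)"
```

```text
23.45 case [-32.2   0.2 183.7] Fx -16.0 Fy -0.9 Fz 11.6 g 0.007 8.0
```

drive_tool(series=[{"grip": 0, "x": 2, "y": 0, "z": -3, "yaw": 0}, {"grip": 0, "x": 2, "y": 0, "z": -2, "yaw": 0}, {"grip": 0, "x": 2, "y": 0, "z": -2, "yaw": 0}])

```text
time_s: 23.82
eef_pos: [547.4, 63.0, 190.2]
ee_rot: [-0.0, 0.992, -0.125, -0.0]
wrist_force: [-4.1, 0.2, 1.8]
grip_width: 0.007
finger_force: 2.2
```

```bash
python3 -c "
from h import *; from plant import robot
st(robot)"; python3 gap.py w18
```

```text
23.82 case [-25.7   0.2 190.2] Fx -4.0 Fy -0.8 Fz 1.8 g 0.007 2.2
23.82 case [-25.7   0.2 190.2] Fx -4.0 Fy -0.8 Fz 1.8 g 0.007 2.2
150 rear 196.5 pred 193.9 rim 200.5 lid 0.0187
400 rear 198.5 pred 193.9 rim 202.5 lid 0.0158
```

drive_tool(series=[{"grip": 0, "x": 3, "y": 0, "z": -2, "yaw": 0}, {"grip": 0, "x": 3, "y": 0, "z": -1.5, "yaw": 0}, {"grip": 0, "x": 3, "y": 0, "z": -1, "yaw": 0}])

```text
time_s: 24.25
eef_pos: [556.3, 60.8, 194.9]
ee_rot: [-0.0, 0.992, -0.125, 0.0]
wrist_force: [-6.1, 0.5, 4.7]
grip_width: 0.004
finger_force: 3.0
```

drive_tool(series=[{"grip": 0, "x": 3, "y": 0, "z": -1, "yaw": 0}, {"grip": 0, "x": 3, "y": 0, "z": 0, "yaw": 0}, {"grip": 0, "x": 3, "y": 0, "z": 0, "yaw": 0}])

```text
time_s: 24.62
eef_pos: [565.1, 58.7, 195.8]
ee_rot: [-0.0, 0.992, -0.125, 0.0]
wrist_force: [-5.5, 1.2, 5.7]
grip_width: 0.005
finger_force: 3.1
```

```bash
python3 gap.py w19
```

```text
24.62 case [ -7.5   0.5 195.8] Fx -5.6 Fy -0.2 Fz 5.7 g 0.005 3.1Traceback (most recent call last):
  File "gap.py", line 10, in <module>
    e1=lo+d[0]-.5; k=d[0]
          ~^^^
IndexError: index 0 is out of bounds for axis 0 with size 0
```

drive_tool(series=[{"grip": 0, "x": 3.5, "y": 0, "z": 0, "yaw": 0}, {"grip": 0, "x": 3.5, "y": 0, "z": 0, "yaw": 0}, {"grip": 0, "x": 3.5, "y": 0, "z": 0, "yaw": 0}])

```text
time_s: 25.05
eef_pos: [575.1, 56.2, 195.8]
ee_rot: [-0.0, 0.992, -0.125, 0.0]
wrist_force: [-6.5, 1.3, 6.7]
grip_width: 0.007
finger_force: 3.6
```

drive_tool(series=[{"grip": 0, "x": 3, "y": 0, "z": 0, "yaw": 0}, {"grip": 0, "x": 3, "y": 0, "z": 0, "yaw": 0}, {"grip": 0, "x": 3, "y": 0, "z": 0.5, "yaw": 0}])

```text
time_s: 25.42
eef_pos: [582.8, 54.1, 194.8]
ee_rot: [-0.0, 0.992, -0.125, -0.001]
wrist_force: [-9.9, 2.0, 6.5]
grip_width: 0.008
finger_force: 6.0
```

```bash
python3 -c "
from h import *; from plant import robot
st(robot)"
```

```text
25.43 case [ 10.8   0.6 194.8] Fx -10.0 Fy -0.6 Fz 6.5 g 0.008 6.0
```

Next to (22,193), (33,187), (43,179).

drive_tool(series=[{"grip": 0, "x": 4, "y": 0, "z": 0.5, "yaw": 0}, {"grip": 0, "x": 4, "y": 0, "z": 1, "yaw": 0}, {"grip": 0, "x": 4, "y": 0, "z": 2, "yaw": 0}])

```text
time_s: 25.8
eef_pos: [593.8, 51.2, 190.4]
ee_rot: [-0.0, 0.992, -0.125, -0.002]
wrist_force: [-11.5, 2.4, 2.9]
grip_width: 0.007
finger_force: 4.6
```

drive_tool(series=[{"grip": 0, "x": 3.5, "y": 0, "z": 2, "yaw": 0}, {"grip": 0, "x": 3.5, "y": 0, "z": 2.5, "yaw": 0}, {"grip": 0, "x": 3, "y": 0, "z": 2.5, "yaw": 0}])

```text
time_s: 26.18
eef_pos: [604.6, 48.5, 183.9]
ee_rot: [-0.0, 0.992, -0.125, -0.001]
wrist_force: [-4.7, 1.4, 1.9]
grip_width: 0.003
finger_force: 2.2
```

```bash
python3 -c "
from h import *; from plant import robot
st(robot)"
```

```text
26.18 case [ 33.4   0.6 183.9] Fx -4.9 Fy 0.2 Fz 1.9 g 0.003 2.2
```

drive_tool(series=[{"grip": 0, "x": 3.5, "y": 0, "z": 2.5, "yaw": 0}, {"grip": 0, "x": 3, "y": 0, "z": 3, "yaw": 0}, {"grip": 0, "x": 2.5, "y": 0, "z": 3, "yaw": 0}])

```text
time_s: 26.55
eef_pos: [614.5, 45.8, 175.3]
ee_rot: [-0.0, 0.992, -0.125, 0.001]
wrist_force: [0.3, 0.4, -0.8]
grip_width: 0.005
finger_force: 0.0
```

drive_tool(series=[{"grip": 0, "x": 2, "y": 0, "z": 3, "yaw": 0}, {"grip": 0, "x": 1, "y": 0, "z": 2, "yaw": 0}, {"grip": 0, "x": 0, "y": 0, "z": 0, "yaw": 0}])

```text
time_s: 26.92
eef_pos: [616.9, 45.1, 170.6]
ee_rot: [0.0, 0.992, -0.125, 0.0]
wrist_force: [-1.3, -0.3, 1.2]
grip_width: 0.004
finger_force: 0.8
```

```bash
python3 -c "
from h import *; from plant import robot
st(robot)"
```

```text
26.93 case [ 46.1   0.4 170.6] Fx -1.1 Fy -0.6 Fz 1.2 g 0.004 0.8
```

drive_tool(series=[{"grip": 0, "x": 0, "y": 0, "z": 1, "yaw": 0}, {"grip": 0, "x": 0, "y": 0, "z": 1, "yaw": 0}, {"grip": 0, "x": 0, "y": 0, "z": 0, "yaw": 0}])

```text
time_s: 27.3
eef_pos: [617.1, 45.1, 170.1]
ee_rot: [0.0, 0.992, -0.125, 0.001]
wrist_force: [-4.2, -0.8, 9.3]
grip_width: 0.005
finger_force: 5.3
```

drive_tool(series=[{"grip": 0, "x": 0, "y": 0, "z": 1, "yaw": 0}, {"grip": 0, "x": 0, "y": 0, "z": 0, "yaw": 0}])

```text
time_s: 27.55
eef_pos: [617.2, 45.2, 169.9]
ee_rot: [-0.0, 0.992, -0.125, 0.001]
wrist_force: [-6.3, -1.1, 14.7]
grip_width: 0.006
finger_force: 7.8
```

At a hard stop, with the pad surface at about 169–170, so the lever is flat. Retreat and look.

drive_tool(series=[{"grip": 0, "x": 0, "y": 0, "z": -20, "yaw": 0}, {"grip": 0, "x": -50, "y": 0, "z": -40, "yaw": 0}, {"grip": 0, "x": -50, "y": 0, "z": -10, "yaw": 0}, {"grip": 0, "x": -20, "y": 0, "z": 0, "yaw": 0}, {"grip": 0, "x": 0, "y": 0, "z": 0, "yaw": 0}])

```text
time_s: 28.18
eef_pos: [501.3, 75.2, 237.7]
ee_rot: [-0.0, 0.992, -0.125, 0.001]
wrist_force: [0.4, 0.2, -0.8]
grip_width: 0.002
finger_force: 0.0
```

```bash
python3 - <<'E'
from h import *; from plant import robot
st(robot); a=robot.grab_frame("wrist")[:,:,::-1]
cv2.imwrite("pics/end.png",cv2.resize(a[0:280,120:440],(640,560),interpolation=cv2.INTER_CUBIC))
E
```

```text
28.18 case [-73.3   0.3 237.7] Fx 0.3 Fy 0.3 Fz -0.8 g 0.002 0.0
```

View pics/end.png

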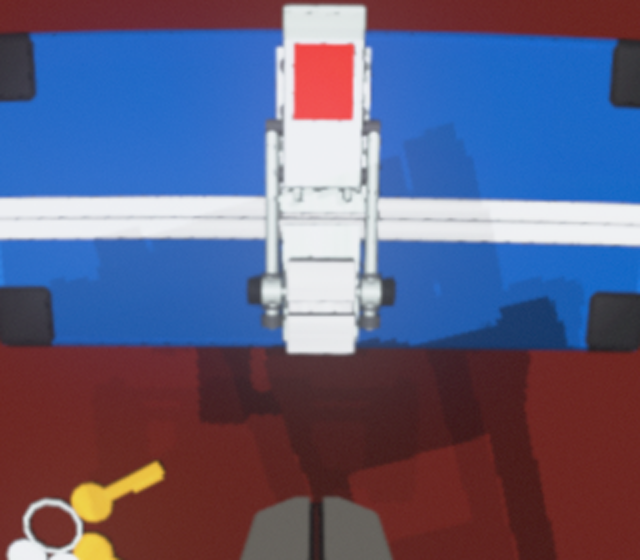

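The rims touch (row 218), the lever lies flat with its red pad up, and the bar is in the groove (row 292). Handing in.

```bash
python3 -c "
from plant import robot
print(robot.sign_off())"
```

```text
the job is handed in; nothing more can be done
None
```

The case is latched shut and handed in after about 28 s: the rims touch, the bar is hooked under the keeper's lip, and the lever is flat. While I felt for the groove, the bar dragged the lid open to about 0.095 rad, and I had to push it shut again. For one moment during the hooking the wrist force read about 17 N, above the 15 N bail limit, but the last picture shows no bend.

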